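# Feed a brass slug down the chute to the press's escapement stop

### The arm

A 7-joint arm with a two-finger parallel gripper is mounted at the origin on the work surface. World frame = base frame: x ahead of the robot, y to its left, z up, the work surface at z = 0. Lengths are in m, angles in rad, forces in N, time in s.
With the tool pointing down it reaches from about 0.425 to 0.925 m from the base axis. Payload 6.8 kg.
Tool frame: the origin (TCP) lies on the centre line of the jaws, within the pads' length; the fingertips stand 14 mm ahead of it and the grasp point (between the pads) lies 5 mm behind it (r.tips_ahead is the distance from the TCP to the fingertips, in m); z points along the fingers, y is the line along which they close (so a half turn about z gives the same grasp; the last joint's range is limited). The gripper opens to 85 mm and grips with 20 to 120 N. Pads are 22 mm wide; open, the fingers measure 114 mm over their backs; the gripper's body (76 mm by 85 mm) begins 54 mm behind the grasp point. The pads swing forward as they close: fully open they stand 13 mm farther back than shut.
Start: joints at [1.03, 0.477, 0.022, 1.555, -0.011, 1.109, -0.083], TCP at [0.283, -0.613, 0.245] pointing down, gripper open.
Joint ranges: [-2.96, 2.96], [-0.34, 2.1], [-1.41, 1.46], [0.24, 2.44], [-1.37, 4.51], [0.17, 1.92], [-2.96, 2.96]. Speed limits (rad/s): [2.39, 2.39, 3.14, 3.14, 3.14, 3.14, 3.14].

### API

Orientations are given as a rotation vector (axis times angle).
In Python, from bench import r, eyes gives the robot as it stands.
- The arm moves only by the tool step_arm, never from a script. Its argument "rows" is a list of rows, each a list of 6 numbers: the shift along the world's x, y, z in units of 60 cm (1.0 is 60 cm), then the turn, a rotation vector about the world's x, y, z in units of pi rad (1.0 is pi rad). In form: [[x, y, z, rx, ry, rz], ...]. A call has 1 to 5 rows; each row is the pose to reach, as a shift and turn from the pose commanded when the call began, turning the shorter way round; what a row does not reach only later rows make up. A row lasts 1/12 s, in which the tool goes at most 41.7 mm and 7.16 degrees, less where a joint would pass 70% of its speed; a pose out of reach is approached as far as the arm can. A call with a number of a shift or a turn outside -1 to 1 is refused whole. A call with a gripper value outside its range is refused whole. "jaw" is the closure, from 0 (fully open) to 1 (shut), set as the call begins (left out, the last holds). The fingers move at their own pace and stop on an object; "squeeze" is the grip in N (left out, the last holds). Time passes only in rows, so rows that repeat a pose let the fingers close. It gives the time, the measured TCP pose, the force, the opening and the grip force at its end, in the units of the state.
- r.get_obs(): the state, without advancing time (a new reading comes with each control period).
- eyes.grab_frame(name): name is "scene" or "side" or "wrist"; returns the picture (420x560x3 uint8, red, green, blue); there is no depth.
- eyes.camera_info(name): a dict with "mtx" (3x3 intrinsics, pixels), "extrinsics" (4x4, takes a point from camera to world coordinates); the wrist camera has in their place "tool_from_camera" (4x4, takes a point from camera to tool coordinates, whose origin is the TCP and whose axes are the flange's). Camera axes: x right, y down, z forward; pixel columns grow to the right and rows downward; lengths in m; the calibration is good to about 2 mm. A picture is of the moment at which its call begins: read the wrist's pose just before it. camera_info takes no time and is no camera call.
- r.hand_in(): hands the job in; it is judged then, once.
The state is a dict: "clock": time; "joints": joint angles; "qvel": joint speeds; "tau": joint torques, N m; "tcp_pos": TCP position; "orientation": TCP orientation; "contact_force": force on the tool from outside, world axes, zero at the start; "moment": the same for the moment, N m; "grip_width": finger opening in m; "gripper_force": force on a finger pad.
Only numpy, scipy, OpenCV 4.12 (cv2) and the standard library are available. Lean on these libraries where they do the work, as an engineer would, in place of code of your own. Each camera call takes 0.05 s, during which the arm holds its last target. There are 200 camera calls.

### The job

Take the brass slug off the stone slab, set it down upright (do not drop it) in the wide upper mouth of the press's sloped feed chute and let go of it. Then push it from behind down the chute until it rests against the sprung stop of the escapement: feel for the stop, press the slug home against it with about 10 N, never more than 18 N, and leave it there, still touching the stop. Leave the other things on the bench alone.

Things in the scene. Friction and masses are not known exactly. Their poses are not given: they have to be found in the camera images.
- slug: Plain brass cylinder (slug), 40 mm diameter, 30 mm tall, about 0.3 kg, standing upright on the grey-white marble slab. Origin: centre of its underside; z up along its axis. Both ends are the same.
- slab: Fixed marble slab, 240 x 200 x 30 mm, lying on the bench. Origin: centre of its underside.
- track: Sloped steel feed chute of the bench press. Origin: on its floor, on the centre line. x points downhill along the chute (floor 0.26 rad from level), y across, z square to the floor, up. Floor runs from x = -150 mm (upper end, open at the back) to +220 mm (lower end, at the press). Side walls 9 mm above the floor. The slug does not slide by itself; pushing it along takes under 2 N.
- mouth (a point): Point on the chute's floor, on the centre line, in the middle of the wide upper mouth: x = -105 mm of track. Place to set the slug down. The mouth's walls are 55 mm apart here, 68 mm at the upper end.
- walls_start (a point): Point on the chute's floor, on the centre line, x = -60 mm of track, where the flared mouth ends; from here on down the walls (4 mm thick) are 43 mm apart inside.
- head_zone (a point): Point on the chute's floor, x = 48 mm of track. The escapement's aluminium head (69 long, 72 wide, two cheeks 32 high and 52 apart, mm) is clamped across the chute at a place that differs each time and is not measured: its uphill end lies 0 to 50 mm downhill of this point. The slug touching the stop has its centre 15 mm downhill of that end, so its back is still uphill of the cheeks.
- mallet: Hammer lying on the bench: bystander, leave alone.
- tin: Round tin, 66 mm diameter, 55 mm tall: bystander, leave alone.
- die_ring: Dark steel disc, 56 mm diameter, 14 mm tall: bystander, leave alone.
- stamp_case: Dark wooden case, 50 x 130 x 45 mm: bystander, leave alone.
- escapement: Fixed foot of the escapement, origin on the bench right below track's (85 mm); its pose does not tell where the head is. The head carries a damped sprung stop plate, 34 mm wide, 5 to 27 mm above the chute's floor, which gives by 1 mm per 2 N, 12 mm at most. Push with shut fingertips held 13 mm or more above the floor. The press (to 375 mm high) stands downhill of x = 230 mm.
There are look-alikes about, which are no part of the job. There is more than one size of the slug; the job needs the smallest.

How it is judged:
By the outcome, as a careful person would: the job done as asked, in the order asked, and still so for the second after the job is handed in, with the robot touching nothing.
It also fails if it takes over 56 s, if anything falls off the work surface, if the arm or the gripper's body presses on something with over 40 N, if the wrist force passes 120 N, or if a joint passes its speed limit or range.

## Working session

There is one attempt and no reset: what is moved stays moved. The work goes in short steps, Python scripts to look and compute and a tool call to move; the robot and the scene stay as the last step left them, time stands still between calls to the robot, and variables do not carry over. Pictures are saved under pics/ and viewed, at most 10 in all, crops included, and the job is handed in when it is done.

Besides the shell and the picture viewer there is one more tool, called after "Request:" in YAML: its name, and indented under it one key for each argument. step_arm: Moves the arm, as the interface text tells. Shifts and turns lie within -1 to 1; 1 stands for 60 cm of shift or pi rad of turn. Its arguments: {"type":"object","properties":{"rows":{"type":"array"},"jaw":{"type":"number"},"squeeze":{"type":"number"}},"required":["rows"]}

```bash
mkdir -p pics; ls; python3 - <<'E'
from bench import r, eyes
import cv2, numpy as np
np.set_printoptions(precision=4,suppress=True)
for n in ("scene","side"):
    im=eyes.grab_frame(n); cv2.imwrite(f"pics/{n}0.png",im[:,:,::-1]); c=eyes.camera_info(n); print(c["mtx"],c["extrinsics"])
c=eyes.camera_info("wrist");print(c)
o=r.get_obs();print(o["clock"],o["tcp_pos"],o["orientation"],o["contact_force"],o["grip_width"],r.tips_ahead)
E
```

```text
pics
[[441.9971   0.     280.3989]
 [  0.     441.9971 216.1138]
 [  0.       0.       1.    ]] [[ 0.2348  0.6767 -0.6978  1.3275]
 [ 0.9718 -0.1486  0.1828 -0.0439]
 [ 0.02   -0.7211 -0.6926  0.8728]
 [ 0.      0.      0.      1.    ]]
[[454.8144   0.     279.5678]
 [  0.     454.8144 201.6797]
 [  0.       0.       1.    ]] [[-0.7135 -0.4757  0.5144  0.0186]
 [-0.7003  0.4641 -0.5423  0.7114]
 [ 0.0192 -0.7472 -0.6643  0.77  ]
 [ 0.      0.      0.      1.    ]]
{'mtx': array([[317.4738,   0.    , 275.7885],
       [  0.    , 317.4738, 207.6471],
       [  0.    ,   0.    ,   1.    ]]), 'tool_from_camera': array([[-0.0006, -0.9497, -0.3131,  0.0801],
       [ 1.    , -0.0004, -0.0007,  0.0003],
       [ 0.0005, -0.3131,  0.9497, -0.1268],
       [ 0.    ,  0.    ,  0.    ,  1.    ]])}
0.1 [ 0.2829 -0.6123  0.2444] [-3.0668 -0.6743  0.0007] [ 1.0726  0.0073 -0.3937] 0.08547927209463875 0.014
```

View pics/scene0.png

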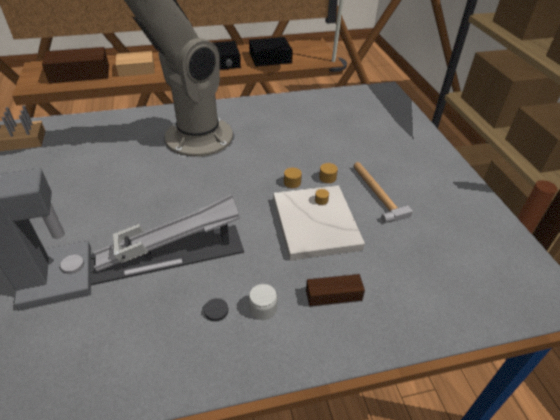

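View pics/side0.png

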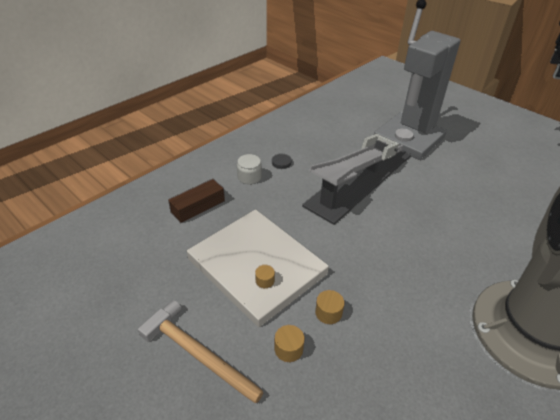

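The candidates are all brass cylinders. In scene they sit at (292,177) and (328,172) on the bench and (322,197) on the slab; in side they are at (330,306), (289,343) and (265,276). The one on the slab looks smallest and matches the description. I'll check it in a close crop, alongside the chute in both views.

```bash
cat > h.py <<'E'
import cv2, numpy as np
from bench import r, eyes
from scipy.spatial.transform import Rotation as R
np.set_printoptions(precision=4,suppress=True)
def cam(n):
    c=eyes.camera_info(n)
    if n=="wrist":
        o=r.get_obs(); T=np.eye(4); T[:3,:3]=R.from_rotvec(o["orientation"]).as_matrix(); T[:3,3]=o["tcp_pos"]
        return c["mtx"],T@c["tool_from_camera"]
    return c["mtx"],c["extrinsics"]
def ray(c,p):
    K,E=c; d=E[:3,:3]@np.linalg.solve(K,[p[0],p[1],1.]); return E[:3,3],d/np.linalg.norm(d)
def onz(c,p,z):
    o,d=ray(c,p); return o+d*(z-o[2])/d[2]
def tri(c1,p1,c2,p2):
    o1,d1=ray(c1,p1);o2,d2=ray(c2,p2)
    s=np.linalg.lstsq(np.c_[d1,-d2],o2-o1,rcond=None)[0]
    a=o1+s[0]*d1;b=o2+s[1]*d2; return (a+b)/2,np.linalg.norm(a-b)
def proj(c,X):
    K,E=c; q=K@(E[:3,:3].T@(np.asarray(X)-E[:3,3])); return q[:2]/q[2]
def brass(im):
    h=cv2.cvtColor(im,cv2.COLOR_RGB2HSV); return cv2.inRange(h,(10,150,60),(28,255,255))
E
python3 - <<'E'
from h import *
ims={n:cv2.imread(f"pics/{n}0.png") for n in("scene","side")}
C={}
for n,im in ims.items():
    m=brass(im[:,:,::-1].copy()); k,l,s,c=cv2.connectedComponentsWithStats(m)
    for i in range(1,k):
        x,y,w,h,a=s[i]
        if a>60 and w<50 and h<50: print(n,s[i],c[i])
        if n=="scene" and abs(c[i][0]-322)<6 and abs(c[i][1]-197)<6:C[n]=c[i]
        if n=="side" and abs(c[i][0]-265)<6 and abs(c[i][1]-276)<6:C[n]=c[i]
if len(C)==2:
    for z in(.045,): print([onz(cam(n),C[n],z) for n in C]); print(tri(cam("scene"),C["scene"],cam("side"),C["side"]))
cr=lambda im,x,y,w,h,s:cv2.resize(im[y:y+h,x:x+w],None,fx=s,fy=s,interpolation=cv2.INTER_CUBIC)
a=cr(ims["scene"],85,195,160,85,5); cv2.imwrite("pics/chute_scene.png",a)
b=cr(ims["side"],300,125,110,100,5); d=cr(ims["scene"],280,160,62,50,4); d=cv2.resize(d,(248,200))
o=np.zeros((500,800,3),np.uint8); o[:,:550]=b; o[:200,550:798]=d; cv2.imwrite("pics/chute_side.png",o)
E
```

```text
scene [321 164  15  18 200] [327.9   172.325]
scene [285 169  15  18 211] [292.0474 176.7962]
scene [521 181  36  49 519] [538.3333 203.5067]
scene [316 191  11  13 109] [321.2294 196.3945]
```

View pics/chute_scene.png

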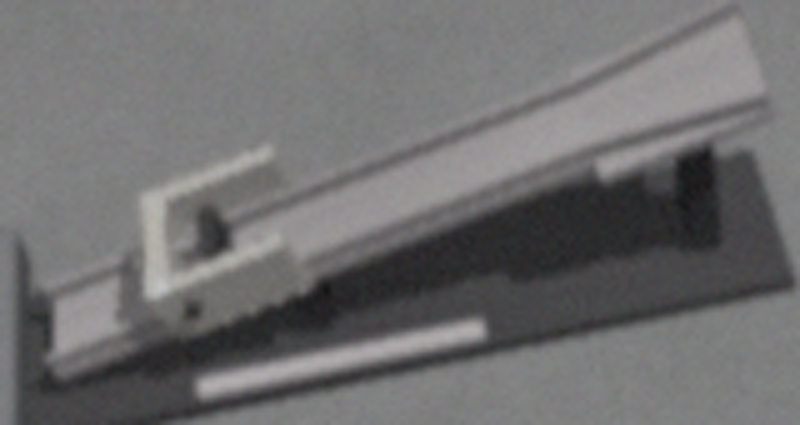

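View pics/chute_side.png

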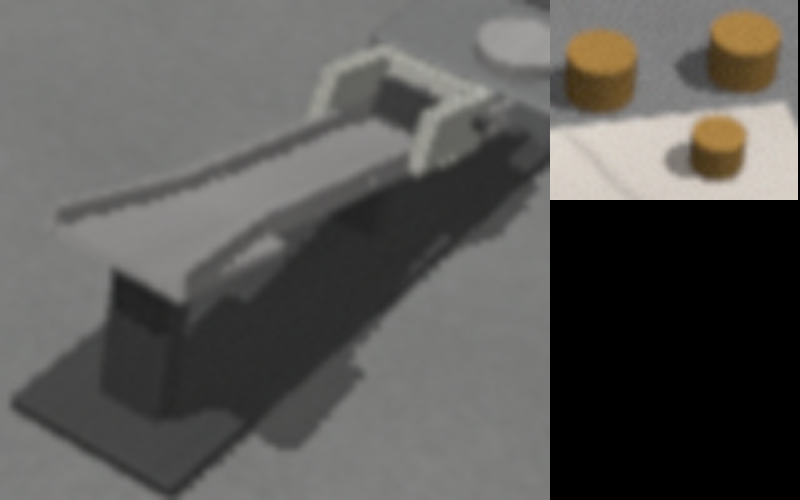

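The crop shows the slug on the slab at scene (321,196) is clearly smaller than the other two. The chute's upper end is at scene (232,197) and (239,215), and at side (338,180) and (312,168). The head's cheeks are near scene (110–146, 225–258).

```bash
python3 - <<'E'
from h import *
s,d=cam("scene"),cam("side")
im=cv2.imread("pics/side0.png"); print(cv2.cvtColor(im,cv2.COLOR_BGR2HSV)[270:284:3,265], cv2.cvtColor(im,cv2.COLOR_BGR2HSV)[270,258:274:4])
print("slug",tri(s,(321.2,196.8),d,(264.8,276.5)),onz(s,(321.2,196.8),.045),onz(d,(264.8,276.5),.045))
f=lambda p:(p[0]/5+85-.4,p[1]/5+195-.4); g=lambda p:(p[0]/5+300-.4,p[1]/5+125-.4)
P={}
for k,a,b in(("endR",(735,8),(190,278)),("endL",(768,100),(60,213)),("kneeR",(585,88),(270,213)),("headUpR_top",(272,150),(425,165)),("cheekL_top_up",(280,238),(325,75)),("baseUpL",(793,285),(12,403)),("baseUpR",(752,152),(172,495))):
    P[k],e=tri(s,f(a),d,g(b)); print(k,P[k],e)
print("w",np.linalg.norm(P["endR"]-P["endL"]))
E
```

```text
[[ 18 139 160]
 [ 18 139 163]
 [ 18 140 164]
 [ 18 138 151]
 [ 18 135 106]] [[ 19 141 163]
 [ 18 139 161]
 [ 18 138 161]
 [ 18 139 161]]
slug (array([0.4413, 0.3052, 0.0458]), np.float64(0.0025194773659721636)) [0.4413 0.3065 0.045 ] [0.4413 0.3035 0.045 ]
endR [0.4759 0.0461 0.1281] 0.007048537188183347
endL [0.5481 0.0515 0.1287] 0.005330946814337601
kneeR [ 0.4946 -0.0366  0.1085] 0.013270530797109475
headUpR_top [ 0.4859 -0.1843  0.076 ] 0.01498552237373727
cheekL_top_up [ 0.5589 -0.183   0.0931] 0.0027083672226152046
baseUpL [0.562  0.0579 0.0058] 0.0023373161996911185
baseUpR [0.4624 0.053  0.0076] 0.0019444975394042683
w 0.07241148961211519
```

```bash
cat >> h.py <<'E'
YAW=0.05 # chute downhill = (YAW,-1)
def tool(tilt=0.,yaw=YAW):
    # y_tool = downhill, z_tool = into floor (tilted by tilt)
    h=np.array([yaw,-1,0.]);h/=np.linalg.norm(h); up=np.array([0,0,1.])
    y=np.cos(tilt)*h-np.sin(tilt)*up; z=-(np.sin(tilt)*h+np.cos(tilt)*up)
    return np.c_[np.cross(y,z),y,z]
def go(p,M=None):
    o=r.get_obs(); M0=R.from_rotvec(o["orientation"]).as_matrix()
    t=np.zeros(3) if M is None else R.from_matrix(M@M0.T).as_rotvec()
    d=np.array(p)-o["tcp_pos"]
    print("row",np.round(np.r_[d/.6,t/np.pi],4),"mm",np.round(d*1e3,1),"deg",np.round(np.degrees(np.linalg.norm(t)),1))
def st():
    o=r.get_obs(); print("t",o["clock"],"p",o["tcp_pos"],"F",o["contact_force"],"q",o["joints"],"w",o["grip_width"],o["gripper_force"])
E
python3 - <<'E'
from h import *
s,d=cam("scene"),cam("side")
print("press base:",onz(s,(90,290),.03),onz(s,(88,243),.03),onz(s,(62,262),.03))
for a,b in(((45,172),(407,70)),((50,208),(407,70)),((45,172),(458,40)),((50,208),(458,40))): print(a,b,tri(s,a,d,b))
for z in(.2,.3,.37):print(z,onz(s,(47,176),z),onz(s,(50,208),z),onz(s,(5,180),z))
print("others",onz(s,(327.9,172.3),.015),onz(s,(292,176.8),.015))
go((.40,.28,.30),tool()); st()
E
```

```text
press base: [ 0.6241 -0.3113  0.03  ] [ 0.4692 -0.3258  0.03  ] [ 0.5213 -0.3831  0.03  ]
(45, 172) (407, 70) (array([ 0.5326, -0.3166,  0.2797]), np.float64(0.05928022222566855))
(50, 208) (407, 70) (array([ 0.5622, -0.3387,  0.2382]), np.float64(0.0011950350799924186))
(45, 172) (458, 40) (array([ 0.4795, -0.3603,  0.3089]), np.float64(0.07003829915317425))
(50, 208) (458, 40) (array([ 0.5102, -0.3801,  0.2714]), np.float64(0.13476727935550606))
0.2 [ 0.3957 -0.3782  0.2   ] [ 0.5153 -0.3571  0.2   ] [ 0.391  -0.4714  0.2   ]
0.3 [ 0.5342 -0.3286  0.3   ] [ 0.6361 -0.3105  0.3   ] [ 0.5302 -0.4079  0.3   ]
0.37 [ 0.6311 -0.2938  0.37  ] [ 0.7206 -0.278   0.37  ] [ 0.6276 -0.3634  0.37  ]
others [0.3024 0.3747 0.015 ] [0.3004 0.2588 0.015 ]
row [ 0.1952  1.4872  0.0926 -0.0005 -0.0002 -0.1219] mm [117.1 892.3  55.6] deg 21.9
t 0.1 p [ 0.2829 -0.6123  0.2444] F [ 1.0726  0.0073 -0.3937] q [ 1.0299  0.4777  0.0223  1.5563 -0.0115  1.1093 -0.0831] w 0.08547927209463875 0.0
```

Request:
step_arm:
  rows:
    - [0.02,0.3,0.3,0,0,-0.06]
    - [0.02,0.3,0.3,0,0,-0.06]
    - [0.02,0.3,0.3,0,0,-0.12]
    - [0.02,0.4,0.3,0,0,-0.12]
    - [0.03,0.5,0.3,0,0,-0.12]
  jaw: 0

```text
clock: 0.52
tcp_pos: [0.2927, -0.4497, 0.3724]
orientation: [3.139, 0.08, 0.002]
contact_force: [1.4, 0.9, 1.1]
grip_width: 0.0855
gripper_force: 0.0
```

Request:
step_arm:
  rows:
    - [0.06,0.3,0.1,0,0,0]
    - [0.06,0.3,0.1,0,0,0]
    - [0.06,0.3,0.1,0,0,0]
    - [0.1,0.5,0.1,0,0,0]
    - [0.12,0.6,0.1,0,0,0]

```text
clock: 0.93
tcp_pos: [0.3323, -0.2505, 0.4181]
orientation: [3.139, 0.087, 0.002]
contact_force: [1.5, -0.7, 0.4]
grip_width: 0.0849
gripper_force: 0.0
```

Request:
step_arm:
  rows:
    - [0.3,0.3,-0.08,0,0,0]
    - [0.3,0.3,-0.08,0,0,0]
    - [0.3,0.3,-0.08,0,0,0]
    - [0.3,0.3,-0.08,0,0,0]
    - [0.3,0.3,-0.08,0,0,0]

```text
clock: 1.35
tcp_pos: [0.4778, -0.106, 0.3784]
orientation: [3.14, 0.087, 0.0]
contact_force: [0.2, -0.5, -0.1]
grip_width: 0.0854
gripper_force: 0.0
```

Request:
step_arm:
  rows:
    - [0.06,0.04,-0.03,0,0,0]
    - [0.06,0.04,-0.03,0,0,0]
    - [0.06,0.04,-0.03,0,0,0]

```text
clock: 1.6
tcp_pos: [0.5137, -0.0814, 0.3588]
orientation: [-3.138, -0.095, 0.005]
contact_force: [-0.8, -1.7, -0.4]
grip_width: 0.0856
gripper_force: 0.0
```

```bash
python3 - <<'E'
from h import *
st(); K,E=cam("wrist"); im=eyes.grab_frame("wrist"); cv2.imwrite("pics/w1.png",im[:,:,::-1]); np.savez("w1.npz",K=K,E=E)
E
```

```text
t 1.6 p [ 0.5137 -0.0814  0.3588] F [-0.8077 -1.709  -0.4422] q [ 0.3825  0.1551 -0.3881  1.7479  0.0598  1.2539 -1.5307] w 0.08557397469251961 0.0
```

View pics/w1.png

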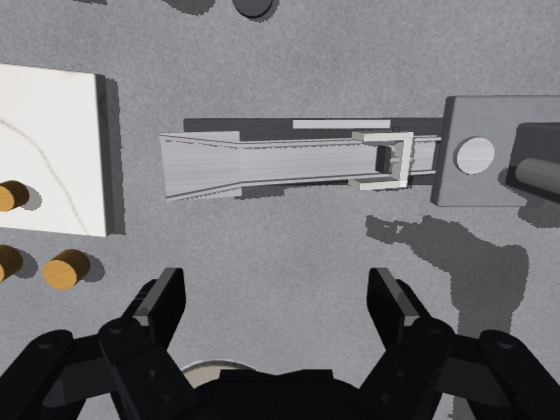

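The wrist view shows the chute running from its upper end at (162–167, 134–198) to the head at x≈350–412. The press is at the right and the slab at the left, with the small slug at (12,195).

```bash
python3 - <<'E'
import cv2
im=cv2.imread("pics/w1.png"); a=cv2.resize(im[122:212,152:292],None,fx=5,fy=5,interpolation=cv2.INTER_CUBIC)[:300*2][:, :700]
cv2.imwrite("pics/w1c.png",cv2.convertScaleAbs(a,alpha=1.3))
E
```

```text
(no output)
```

View pics/w1c.png

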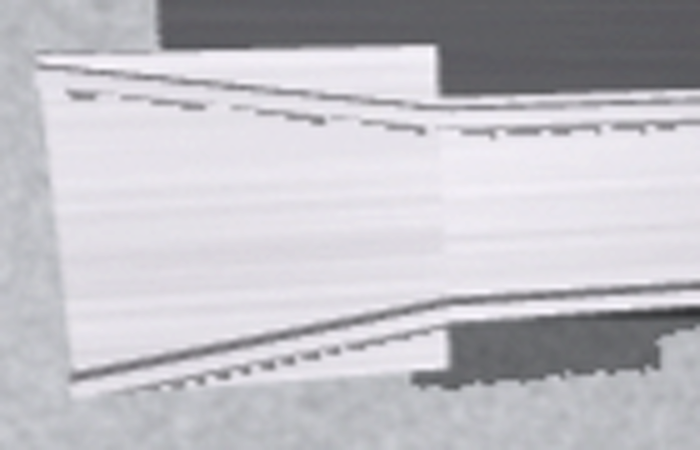

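The crop shows the floor plate's wide part, with corners at crop (36,53), (437,45), (450,370) and (73,397). The knees, where the mouth ends, are at x≈440.

```bash
python3 - <<'E'
from h import *
w=np.load("w1.npz"); w=(w["K"],w["E"]); s,d=cam("scene"),cam("side")
px=lambda p:(p[0]/5+152-.4,p[1]/5+122-.4); f=lambda p:(p[0]/5+85-.4,p[1]/5+195-.4); g=lambda p:(p[0]/5+300-.4,p[1]/5+125-.4)
print("wall top ends"); 
for n,a,b,c in(("L",(38,66),(768,100),(60,213)),("R",(72,380),(735,8),(190,278))):
    print(n,"w-scene",tri(w,px(a),s,f(b)),"w-side",tri(w,px(a),d,g(c)))
A,B,C,D=[(36,53),(437,45),(450,370),(73,397)]
print("kneeR w-s",tri(w,px((448,301)),s,f((585,88))),"w-side",tri(w,px((448,301)),d,g((270,213))))
def onpl(p,P0,n):
    o,v=ray(w,px(p)); return o+v*(n@(P0-o))/(n@v)
for z0 in(.112,.116,.120,.124):
    n=-tool(.26)[:,2]; P0=np.array([.512,.048,z0]); a,b,c,e=[onpl(p,P0,n) for p in(A,B,C,D)]
    m1,m2=(a+e)/2,(b+c)/2; v=m2-m1; print(z0,"L",np.linalg.norm(b-a),np.linalg.norm(c-e),np.linalg.norm(v),"W",np.linalg.norm(a-e),np.linalg.norm(b-c),"yaw",-v[0]/v[1],"m1",m1,"m2",m2)
    # inner wall foot lines narrow section ~ wall top inner edges at +9mm
    Pt=P0+.009*n; k1,k2=onpl((448,104),Pt,n),onpl((448,301),Pt,n); h1,h2=onpl((690,100),Pt,n),onpl((690,286),Pt,n)
    mm,hm=(k1+k2)/2,(h1+h2)/2; print("  knee w",np.linalg.norm(k1-k2),np.linalg.norm(h1-h2),"mid",mm-.009*n,hm-.009*n,"yaw",-(hm-mm)[0]/(hm-mm)[1])
E
```

```text
wall top ends
L w-scene (array([0.5515, 0.0517, 0.1286]), np.float64(0.003662071453669131)) w-side (array([0.5502, 0.0487, 0.1281]), np.float64(0.0043351455931940385))
R w-scene (array([0.4791, 0.0476, 0.1271]), np.float64(0.0022818221614499495)) w-side (array([0.4774, 0.0442, 0.1285]), np.float64(0.006144108359795115))
kneeR w-s (array([ 0.4977, -0.0355,  0.1045]), np.float64(0.007513365371084267)) w-side (array([ 0.4962, -0.042 ,  0.1089]), np.float64(0.0076346026771307186))
0.112 L 0.09227358065524005 0.0931852395252579 0.09272937622627786 W 0.08247931738279513 0.082321182284166 yaw 0.05851909237021754 m1 [0.5119 0.0533 0.1134] m2 [ 0.5172 -0.0361  0.0896]
  knee w 0.04860297440767483 0.04766689250551617 mid [ 0.5209 -0.0357  0.0896] [ 0.5241 -0.0956  0.0737] yaw 0.052808613558186335
0.116 L 0.09136801779922384 0.09227072974852848 0.09181934024224236 W 0.08166987435824724 0.08151329118022789 yaw 0.058519092370218885 m1 [0.5127 0.0521 0.1171] m2 [ 0.5179 -0.0365  0.0935]
  knee w 0.04811483655012961 0.04718815606876425 mid [ 0.5216 -0.0361  0.0935] [ 0.5248 -0.0954  0.0777] yaw 0.05280861355818499
0.12 L 0.09046245494320762 0.09135621997179907 0.09090930425820688 W 0.08086043133369947 0.08070540007628982 yaw 0.058519092370217726 m1 [0.5135 0.0508 0.1207] m2 [ 0.5187 -0.0369  0.0973]
  knee w 0.04762669869258439 0.046709419632012125 mid [ 0.5224 -0.0365  0.0974] [ 0.5255 -0.0952  0.0818] yaw 0.05280861355818549
0.124 L 0.08955689208719138 0.09044171019506965 0.08999926827417135 W 0.08005098830915171 0.0798975089723518 yaw 0.058519092370219114 m1 [0.5143 0.0495 0.1244] m2 [ 0.5194 -0.0373  0.1012]
  knee w 0.04713856083503911 0.0462306831952601 mid [ 0.5231 -0.0369  0.1013] [ 0.5262 -0.095   0.0858] yaw 0.052808613558186
```

Request:
step_arm:
  rows:
    - [-0.12,0.64,-0.26,0,0,0]
    - [-0.12,0.64,-0.26,0,0,0]
    - [-0.12,0.64,-0.26,0,0,0]
    - [-0.12,0.64,-0.26,0,0,0]
    - [-0.12,0.64,-0.26,0,0,0]

```text
clock: 2.07
tcp_pos: [0.4767, 0.1058, 0.2838]
orientation: [3.139, 0.082, 0.003]
contact_force: [0.9, 0.2, -0.7]
grip_width: 0.0853
gripper_force: 0.0
```

Request:
step_arm:
  rows:
    - [-0.06,0.32,-0.13,0,0,0]
    - [-0.06,0.32,-0.13,0,0,0]
    - [-0.06,0.32,-0.13,0,0,0]
    - [-0.06,0.32,-0.13,0,0,0]
    - [-0.06,0.32,-0.13,0,0,0]

```text
clock: 2.48
tcp_pos: [0.4423, 0.2961, 0.2065]
orientation: [3.139, 0.082, 0.003]
contact_force: [0.7, 0.8, -0.0]
grip_width: 0.0854
gripper_force: 0.0
```

Request:
step_arm:
  rows:
    - [0,0,0,0,0,0]
    - [0,0,0,0,0,0]
    - [0,0,0,0,0,0]

```text
clock: 2.73
tcp_pos: [0.4426, 0.2949, 0.2067]
orientation: [3.139, 0.085, 0.001]
contact_force: [0.4, 0.1, 0.2]
grip_width: 0.0855
gripper_force: 0.0
```

```bash
python3 - <<'E'
from h import *
st(); w=cam("wrist"); im=eyes.grab_frame("wrist"); cv2.imwrite("pics/w2.png",im[:,:,::-1])
h=cv2.cvtColor(im,cv2.COLOR_RGB2HSV); m=cv2.inRange(h,(10,90,60),(28,255,255)); k,l,s,c=cv2.connectedComponentsWithStats(m)
for i in range(1,k):
    if s[i][4]>200: print(s[i],c[i],onz(w,c[i],.045))
E
```

```text
t 2.7333 p [0.4426 0.2949 0.2067] F [0.4071 0.1097 0.2213] q [-0.2019  0.349  -0.6136  1.9046  0.2445  0.9624 -2.4451] w 0.08553054667668615 0.0
[  47  102   79  212 4889] [ 86.8895 203.413 ] [0.4225 0.4735 0.045 ]
[ 244  170   43   47 1536] [264.597  194.0618] [0.4407 0.3049 0.045 ]
[ 182  264   46   60 1842] [202.9886 296.9636] [0.3248 0.365  0.045 ]
[ 282  269   50   60 2154] [304.0664 301.3092] [0.3251 0.2582 0.045 ]
```

View pics/w2.png

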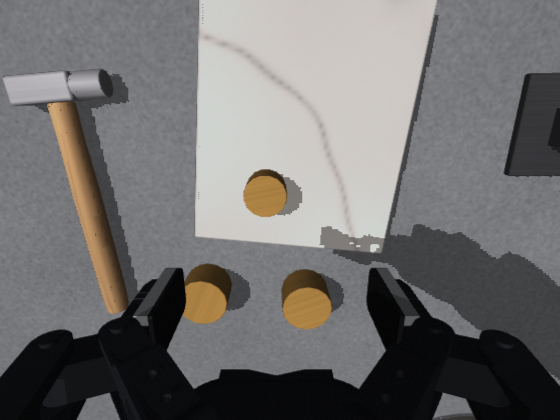

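The wrist view shows the small slug's top face at (265,197) on the slab. The two bigger ones are at (205,298) and (306,300) on the bench, and the mallet is at the left.

```bash
sed -i 's/^YAW=0.05 /YAW=0.057 /' h.py; python3 - <<'E'
from h import *
w=cam("wrist"); im=cv2.imread("pics/w2.png")
h=cv2.cvtColor(im,cv2.COLOR_BGR2HSV)
print(h[165:225:4,265,2])
m=cv2.inRange(h,(10,90,60),(28,255,255))[165:222,240:292]
v=h[165:222,240:292,2]; t,b=cv2.threshold(v[m>0],0,255,cv2.THRESH_OTSU); mm=((v>t)&(m>0)).astype(np.uint8)
M=cv2.moments(mm,True); c=(M["m10"]/M["m00"]+240,M["m01"]/M["m00"]+165); print(t,c,M["m00"])
p=onz(w,c,.06); print(p, "diam", 2*np.sqrt(M["m00"]/np.pi), np.linalg.norm(onz(w,(c[0]-21,c[1]),.06)-onz(w,(c[0]+21,c[1]),.06)))
go((p[0],p[1],.047),tool())
E
```

```text
[207 126  69 167 171 172 168 172 168 173 170 173 176 202 206]
126.0 (264.5043478260869, 195.95652173913044) 1380.0
[0.4437 0.3042 0.06  ] diam 41.917425633434654 0.03765716349616919
row [ 0.0011  0.0163 -0.2664  0.0004  0.0004  0.0014] mm [   0.6    9.8 -159.9] deg 0.3
```

Request:
step_arm:
  rows:
    - [0.0,0.016,-0.06,0,0,0]
    - [0.0,0.016,-0.12,0,0,0]
    - [0.0,0.016,-0.18,0,0,0]
    - [0.0,0.016,-0.22,0,0,0]
    - [0.0,0.016,-0.235,0,0,0]

```text
clock: 3.2
tcp_pos: [0.4417, 0.3024, 0.0626]
orientation: [3.136, 0.082, -0.005]
contact_force: [-0.5, -0.4, 0.2]
grip_width: 0.0853
gripper_force: 0.0
```

Request:
step_arm:
  rows:
    - [0,0,-0.01,0,0,0]
    - [0,0,-0.02,0,0,0]
    - [0,0,-0.028,0,0,0]
    - [0,0,-0.028,0,0,0]

```text
clock: 3.53
tcp_pos: [0.4425, 0.3063, 0.049]
orientation: [-3.14, -0.086, -0.002]
contact_force: [0.3, -0.7, -0.5]
grip_width: 0.0853
gripper_force: 0.0
```

Request:
step_arm:
  rows:
    - [0,0,0,0,0,0]
    - [0,0,0,0,0,0]
    - [0,0,0,0,0,0]
    - [0,0,0,0,0,0]
    - [0,0,0,0,0,0]
  jaw: 1
  squeeze: 30

```text
clock: 3.95
tcp_pos: [0.4421, 0.3065, 0.0491]
orientation: [-3.14, -0.088, -0.001]
contact_force: [-1.2, -1.2, 4.9]
grip_width: 0.0392
gripper_force: 29.8
```

Request:
step_arm:
  rows:
    - [0,0,0.02,0,0,0]
    - [0,0,0.07,0,0,0]
    - [0,0,0.12,0,0,0]
    - [0,0,0.17,0,0,0]
    - [0,0,0.2,0,0,0]

```text
clock: 4.37
tcp_pos: [0.4421, 0.3072, 0.1719]
orientation: [-3.139, -0.088, -0.003]
contact_force: [0.4, 0.9, -2.6]
grip_width: 0.039
gripper_force: 31.2
```

```bash
python3 - <<'E'
from h import *
st()
M=np.array([.516,.007,.109]); T=tool(.26); n=-T[:,2]
for h in (.060,.022,.019): print(h); go(M+h*n,T); print(M+h*n)
o=r.get_obs(); print(np.round(R.from_rotvec(o["orientation"]).as_matrix(),3), n, T[:,1])
E
```

```text
t 4.3667 p [0.4421 0.3072 0.1719] F [ 0.4009  0.8849 -2.5597] q [-0.2338  0.4036 -0.606   1.9239  0.2904  0.8981 -2.4991] w 0.03896485258401424 31.239286065101624
0.06
row [ 0.1246 -0.5259 -0.0082  0.082   0.0054  0.0003] mm [  74.8 -315.6   -4.9] deg 14.8
[ 0.5169 -0.0084  0.167 ]
0.022
row [ 0.1237 -0.5097 -0.0694  0.082   0.0054  0.0003] mm [  74.2 -305.8  -41.6] deg 14.8
[0.5163 0.0014 0.1303]
0.019
row [ 0.1236 -0.5084 -0.0742  0.082   0.0054  0.0003] mm [  74.2 -305.   -44.5] deg 14.8
[0.5163 0.0021 0.1274]
[[ 0.998  0.056  0.002]
 [ 0.056 -0.998  0.002]
 [ 0.002 -0.002 -1.   ]] [ 0.0146 -0.2567  0.9664] [ 0.055  -0.9648 -0.2571]
```

Request:
step_arm:
  rows:
    - [0.125,-0.526,0.03,0.041,0.003,0]
    - [0.125,-0.526,0.03,0.082,0.005,0]
    - [0.125,-0.526,0.03,0.082,0.005,0]
    - [0.125,-0.526,0.03,0.082,0.005,0]
    - [0.125,-0.526,0.03,0.082,0.005,0]

```text
clock: 4.78
tcp_pos: [0.4811, 0.1334, 0.1777]
orientation: [-2.882, -0.079, 0.013]
contact_force: [1.1, 0.2, -3.1]
grip_width: 0.0389
gripper_force: 31.5
```

Request:
step_arm:
  rows:
    - [0.046,-0.195,0.01,0,0,0]
    - [0.046,-0.195,0.01,0,0,0]
    - [0.046,-0.195,0.01,0,0,0]
    - [0.046,-0.195,0.01,0,0,0]
    - [0.046,-0.195,0.01,0,0,0]

```text
clock: 5.2
tcp_pos: [0.5098, 0.0164, 0.1838]
orientation: [-2.883, -0.073, 0.012]
contact_force: [-0.8, 0.6, -3.6]
grip_width: 0.039
gripper_force: 31.6
```

```bash
python3 - <<'E'
from h import *
st()
M=np.array([.516,.007,.109]); T=tool(.26); n=-T[:,2]
for h in (.060,.026,.019): print(h); go(M+h*n,T)
im=np.hstack([cv2.resize(eyes.grab_frame("scene")[150:270,130:290],None,fx=2.5,fy=2.5),cv2.resize(eyes.grab_frame("side")[85:205,270:430],None,fx=2.5,fy=2.5)]); w=eyes.grab_frame("wrist")[110:260,100:367]
cv2.imwrite("pics/h1.png",np.vstack([im,cv2.resize(w,(800,300))])[:,:,::-1][:600])
E
```

```text
t 5.2 p [0.5098 0.0164 0.1838] F [-0.8159  0.5888 -3.6275] q [ 0.5622  0.3873 -0.6834  1.9618 -0.0219  0.8666 -1.5893] w 0.038956280039372855 31.551940441131592
0.06
row [ 0.0117 -0.0414 -0.028   0.0008 -0.0005  0.002 ] mm [  7.  -24.8 -16.8] deg 0.4
0.026
row [ 0.0109 -0.0268 -0.0827  0.0008 -0.0005  0.002 ] mm [  6.6 -16.1 -49.6] deg 0.4
0.019
row [ 0.0107 -0.0238 -0.094   0.0008 -0.0005  0.002 ] mm [  6.4 -14.3 -56.4] deg 0.4
```

View pics/h1.png

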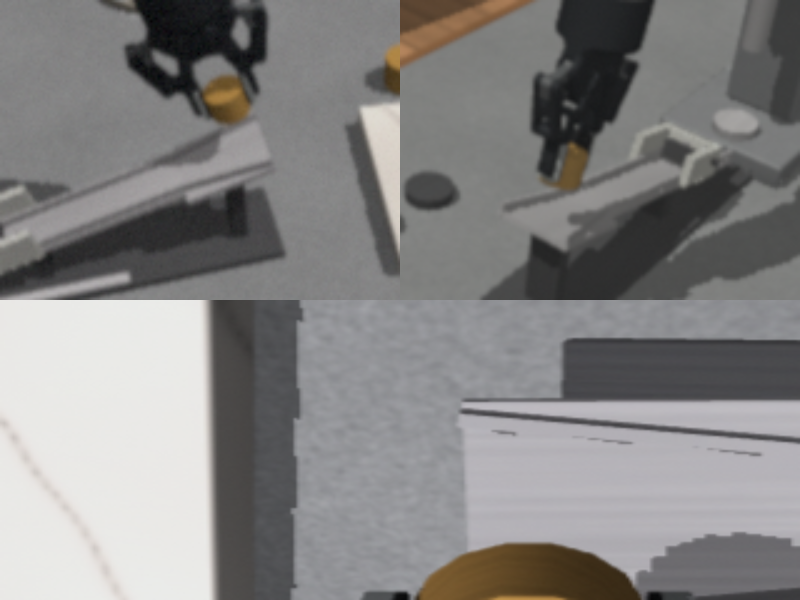

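The slug is held over the upper mouth and tilted to match the chute. The jaws are in line with the chute.

Request:
step_arm:
  rows:
    - [0.011,-0.04,-0.03,0,0,0.002]
    - [0.011,-0.035,-0.05,0,0,0.002]
    - [0.011,-0.029,-0.075,0,0,0.002]
    - [0.011,-0.028,-0.08,0,0,0.002]
    - [0.011,-0.028,-0.08,0,0,0.002]

```text
clock: 5.77
tcp_pos: [0.5149, 0.0044, 0.135]
orientation: [-2.881, -0.094, 0.017]
contact_force: [-0.7, 0.2, -1.0]
grip_width: 0.0391
gripper_force: 31.4
```

```bash
python3 - <<'E'
from h import *
M=np.array([.516,.007,.109]); T=tool(.26); n=-T[:,2]; st()
o=r.get_obs(); p=o["tcp_pos"]-M; print("along,across,height of TCP",p@T[:,1],p@T[:,0],p@n); go(M+.019*n,T)
w=cam("wrist"); im=eyes.grab_frame("wrist"); cv2.imwrite("pics/w3.png",im[:,:,::-1]); np.savez("w3.npz",K=w[0],E=w[1])
cv2.imwrite("pics/w3v.png",np.vstack([cv2.resize(im[110:260,140:420],(800,428)),])[:,:,::-1])
E
```

```text
t 5.7667 p [0.5149 0.0044 0.135 ] F [-0.7359  0.1762 -1.0125] q [ 0.5486  0.4697 -0.6525  1.9811  0.0273  0.7849 -1.5755] w 0.03906043708331814 31.4066344499588
along,across,height of TCP -0.0042879563470399635 -0.0012662548568777015 0.025788778133004883
row [ 0.0023 -0.0039 -0.0128  0.0003 -0.0011 -0.0028] mm [ 1.4 -2.3 -7.7] deg 0.5
```

View pics/w3v.png

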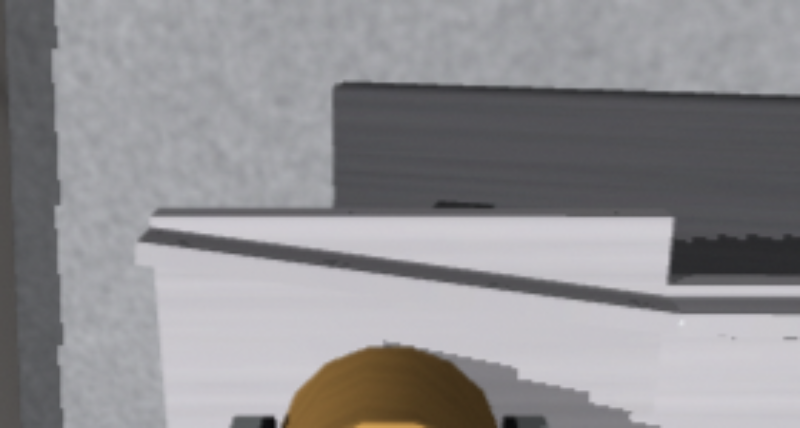

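```bash
python3 - <<'E'
from h import *
w=np.load("w3.npz"); w=(w["K"],w["E"]); M=np.array([.516,.007,.109]); T=tool(.26); n=-T[:,2]
def pl(p,h):
    o,v=ray(w,p); q=o+v*(n@(M+h*n-o))/(n@v)-M; return np.array([q@T[:,1],q@T[:,0]])*1e3
c=lambda x,y:(140+x/2.857-.3,110+y/2.853-.3)
print("slug far bottom edge",pl(c(392,345),.0068),"tops",pl(c(392,423),.0368))
print("wall outer top edge near slug (31.5 exp)",pl(c(392,273),.009)," at end (38 exp, x=-45)",pl(c(140,240),.009),"knee (25.5, x=+45)",pl(c(676,311),.009))
print("plate corners",pl(c(152,212),0),pl(c(672,217),0))
E
```

```text
slug far bottom edge [-3.1751 18.7622] tops [-3.2918 19.3398]
wall outer top edge near slug (31.5 exp) [-3.2941 32.6396]  at end (38 exp, x=-45) [-44.7132  38.0711] knee (25.5, x=+45) [44.6414 26.2098]
plate corners [-44.7805  40.5125] [45.1447 40.2281]
```

The wrist rays confirm the chute frame to within about 0.5 mm, and the slug hangs about 7 mm above the floor. I'll lower it in small steps and feel for contact.

Request:
step_arm:
  rows:
    - [0.0025,-0.004,-0.004,0,0,0]
    - [0.0025,-0.004,-0.0075,0,0,0]
    - [0.0025,-0.004,-0.009,0,0,0]
    - [0.0025,-0.004,-0.009,0,0,0]

```text
clock: 6.15
tcp_pos: [0.5177, 0.0, 0.1304]
orientation: [-2.882, -0.089, 0.013]
contact_force: [-0.3, 0.5, -2.7]
grip_width: 0.0388
gripper_force: 31.4
```

Request:
step_arm:
  rows:
    - [0,0.0003,-0.001,0,0,0]
    - [0,0.0005,-0.002,0,0,0]
    - [0,0.0005,-0.002,0,0,0]

```text
clock: 6.4
tcp_pos: [0.5179, 0.0002, 0.13]
orientation: [-2.883, -0.089, 0.013]
contact_force: [-2.4, -1.9, 6.6]
grip_width: 0.0389
gripper_force: 32.5
```

Request:
step_arm:
  rows:
    - [0,0.0003,-0.001,0,0,0]
    - [0,0.0005,-0.002,0,0,0]
    - [0,0.0005,-0.002,0,0,0]

```text
clock: 6.65
tcp_pos: [0.5182, 0.0002, 0.1299]
orientation: [-2.884, -0.089, 0.012]
contact_force: [-6.2, -5.5, 17.7]
grip_width: 0.0395
gripper_force: 33.6
```

Request:
step_arm:
  rows:
    - [0,-0.0003,0.0015,0,0,0]
    - [0,-0.0005,0.002,0,0,0]
    - [0,-0.0005,0.002,0,0,0]

```text
clock: 6.9
tcp_pos: [0.5183, 0.0001, 0.13]
orientation: [-2.883, -0.089, 0.011]
contact_force: [-2.4, -4.1, 9.1]
grip_width: 0.039
gripper_force: 32.6
```

```bash
python3 - <<'E'
from h import *
st(); print(r.get_obs()["moment"]); M=np.array([.516,.007,.109]); T=tool(.26); p=r.get_obs()["tcp_pos"]-M; print(p@T[:,1],p@T[:,0],-p@T[:,2])
print(np.round(T.T@R.from_rotvec(r.get_obs()["orientation"]).as_matrix(),4))
E
```

```text
t 6.9 p [0.5183 0.0001 0.13  ] F [-2.4188 -4.0703  9.0945] q [ 0.549   0.4799 -0.646   1.9788  0.0346  0.7746 -1.5751] w 0.03901888080025218 32.61052966117859
[-0.3074  0.5332  0.1442]
0.0013626488523935199 0.001889553690772094 0.02204303721292446
[[ 1.      0.0046 -0.0012]
 [-0.0046  1.      0.0025]
 [ 0.0012 -0.0025  1.    ]]
```

Request:
step_arm:
  rows:
    - [0,-0.0002,0.0008,0,0,0]
    - [0,-0.0002,0.0008,0,0,0]

```text
clock: 7.07
tcp_pos: [0.5183, 0.0002, 0.13]
orientation: [-2.883, -0.089, 0.011]
contact_force: [-0.7, -2.8, 5.4]
grip_width: 0.039
gripper_force: 32.2
```

Request:
step_arm:
  rows:
    - [0,0,0,0,0,0]
    - [0,0,0,0,0,0]
    - [0,0,0,0,0,0]
    - [0,0,0,0,0,0]
    - [0,0,0,0,0,0]
  jaw: 0

```text
clock: 7.48
tcp_pos: [0.5175, 0.0005, 0.1293]
orientation: [-2.882, -0.09, 0.014]
contact_force: [0.5, 0.4, -0.0]
grip_width: 0.0855
gripper_force: 0.0
```

Request:
step_arm:
  rows:
    - [0,-0.006,0.02,0,0,0]
    - [0.001,-0.018,0.07,0,0,0]
    - [0.001,-0.03,0.12,0,0,0]
    - [0.001,-0.03,0.12,0,0,0]

```text
clock: 7.82
tcp_pos: [0.5214, -0.0187, 0.2063]
orientation: [-2.884, -0.088, 0.002]
contact_force: [1.3, -1.2, -0.4]
grip_width: 0.0856
gripper_force: 0.0
```

```bash
python3 - <<'E'
from h import *
st()
w=cam("wrist"); im=eyes.grab_frame("wrist"); cv2.imwrite("pics/w4.png",im[:,:,::-1]); np.savez("w4.npz",K=w[0],E=w[1])
M=np.array([.516,.007,.109]); T=tool(.26); n=-T[:,2]
h=cv2.cvtColor(im,cv2.COLOR_RGB2HSV); m=cv2.inRange(h,(10,90,60),(28,255,255)); k,l,s,c=cv2.connectedComponentsWithStats(m)
def pl(p,hh):
    o,v=ray(w,p); q=o+v*(n@(M+hh*n-o))/(n@v)-M; return np.array([q@T[:,1],q@T[:,0]])*1e3
v=h[:,:,2]
for i in range(1,k):
    if s[i][4]>600:
        mm=(l==i); t,_=cv2.threshold(v[mm],0,255,cv2.THRESH_OTSU); e=np.argwhere(mm&(v>t)).mean(0)[::-1]
        print(s[i],c[i],"top",e,pl(e,.033))
E
```

```text
t 7.8167 p [ 0.5214 -0.0187  0.2063] F [ 1.2716 -1.1627 -0.3977] q [ 0.6207  0.3798 -0.68    1.908  -0.0259  0.9359 -1.518 ] w 0.08563144462286776 0.0
[ 249  195   58   64 2877] [276.6997 227.8252] top [277.1752 231.9545] [1.9595 3.3572]
[  19  270   45   46 1137] [ 39.482  292.2894] top [ 34.5071 299.0325] [-170.0439  -48.4618]
[ 86 285  43  46 958] [103.9269 306.8852] top [ 99.5358 313.2231] [-125.9547  -60.2547]
```

View pics/w4.png

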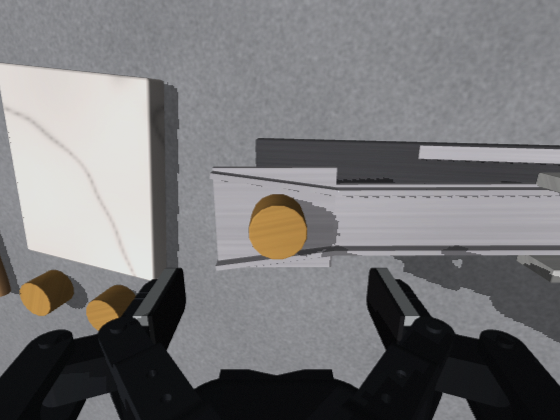

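The slug stands upright in the mouth at wrist (277,230) and has been released. Next I'll go behind it with the jaws shut, turned a quarter turn so the flat finger sides push and the camera looks downhill.

```bash
cat >> h.py <<'E'
M=np.array([.516,.007,.109]); T=tool(.26); D=T[:,1]; A=T[:,0]; N=-T[:,2]
Tp=np.c_[-D,np.cross(T[:,2],-D),T[:,2]]
def fr(p): q=np.asarray(p)-M; return np.array([q@D,q@A,q@N])*1e3
def P(a,c,h): return M+(a*D+c*A+h*N)/1e3
E
python3 - <<'E'
from h import *
go(P(-37,1,75),Tp); print(P(-37,1,31),"D/.6 per mm",D/600,"N",N/600,"A",A/600)
E
```

```text
row [-0.0071  0.0698 -0.0219  0.0073 -0.1263  0.4822] mm [ -4.2  41.9 -13.1] deg 89.7
[0.5154 0.0348 0.1485] D/.6 per mm [ 0.0001 -0.0016 -0.0004] N [ 0.     -0.0004  0.0016] A [0.0017 0.0001 0.    ]
```

Request:
step_arm:
  rows:
    - [-0.007,0.07,-0.02,0.007,-0.126,0.482]
    - [-0.007,0.07,-0.02,0.007,-0.126,0.482]
    - [-0.007,0.07,-0.02,0.007,-0.126,0.482]
    - [-0.007,0.07,-0.02,0.007,-0.126,0.482]
    - [-0.007,0.07,-0.02,0.007,-0.126,0.482]
  jaw: 1
  squeeze: 40

```text
clock: 8.28
tcp_pos: [0.5132, 0.0249, 0.1885]
orientation: [-2.72, -0.984, -0.1]
contact_force: [-0.1, -0.6, 0.5]
grip_width: 0.0255
gripper_force: 0.0
```

```bash
python3 - <<'E'
from h import *
st(); go(P(-37,1,75),Tp)
E
```

```text
t 8.2833 p [0.5132 0.0249 0.1885] F [-0.0766 -0.5697  0.5175] q [ 0.6597  0.4293 -0.8376  1.9423  0.0753  0.8897 -1.0518] w 0.02553265487265917 0.0
row [ 0.0048 -0.0023  0.0042  0.0062 -0.0771  0.2871] mm [ 2.9 -1.4  2.5] deg 53.5
```

Request:
step_arm:
  rows:
    - [0.004,-0.002,0.004,0.006,-0.077,0.287]
    - [0.004,-0.002,0.004,0.006,-0.077,0.287]
    - [0.004,-0.002,0.004,0.006,-0.077,0.287]
    - [0.004,-0.002,0.004,0.006,-0.077,0.287]
    - [0.004,-0.002,0.004,0.006,-0.077,0.287]

```text
clock: 8.7
tcp_pos: [0.5157, 0.0234, 0.1909]
orientation: [-2.308, -1.788, -0.214]
contact_force: [-0.0, 0.6, -1.1]
grip_width: -0.0001
gripper_force: 0.0
```

```bash
python3 - <<'E'
from h import *
st(); go(P(-37,1,75),Tp)
E
```

```text
t 8.7 p [0.5157 0.0234 0.1909] F [-0.0439  0.552  -1.0743] q [ 0.7728  0.4869 -0.9941  1.931   0.1842  0.9113 -0.5225] w -0.00012960240679128562 0.0
row [ 0.0006  0.0001  0.0001  0.0018 -0.0255  0.0952] mm [0.4 0.1 0.1] deg 17.7
```

Request:
step_arm:
  rows:
    - [0,0,0,0.002,-0.0255,0.095]
    - [0,0,0,0.002,-0.0255,0.095]
    - [0,0,0,0.002,-0.0255,0.095]
    - [0,0,0,0.002,-0.0255,0.095]

```text
clock: 9.03
tcp_pos: [0.5157, 0.0233, 0.1908]
orientation: [-2.024, -2.131, -0.265]
contact_force: [-0.3, -0.8, -0.3]
grip_width: 0.0002
gripper_force: 0.0
```

```bash
python3 - <<'E'
from h import *
st(); print(fr(r.get_obs()["tcp_pos"])); go(P(-38,1,31),Tp)
w=cam("wrist"); im=eyes.grab_frame("wrist"); cv2.imwrite("pics/w5.png",im[:,:,::-1]); np.savez("w5.npz",K=w[0],E=w[1])
E
```

```text
t 9.0333 p [0.5157 0.0233 0.1908] F [-0.3115 -0.7764 -0.2863] q [ 0.8253  0.524  -1.0733  1.929   0.2456  0.9246 -0.2723] w 0.0001520091022649568 0.0
[-36.8178   0.6098  74.8825]
row [-0.0005  0.0207 -0.0702 -0.0006 -0.0005  0.0015] mm [ -0.3  12.4 -42.1] deg 0.3
```

View pics/w5.png

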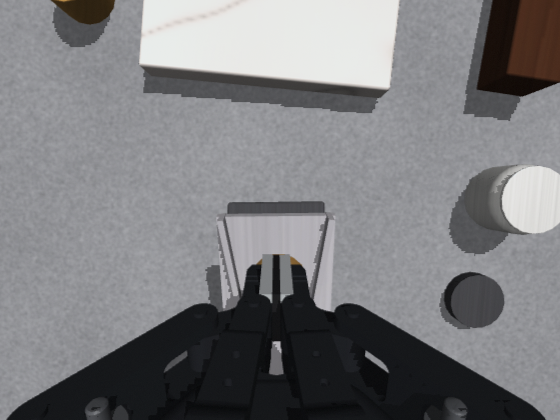

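This view shows the fingertips centred over the chute (tips at column 276, mouth edges at 222 and 332), with the slug just visible downhill of them. I'll lower behind it now.

Request:
step_arm:
  rows:
    - [0,0.0105,-0.035,0,0,0]
    - [0,0.017,-0.06,0,0,0]
    - [0,0.0205,-0.07,0,0,0]
    - [0,0.0205,-0.07,0,0,0]
    - [0,0.0205,-0.07,0,0,0]

```text
clock: 9.5
tcp_pos: [0.5163, 0.0357, 0.15]
orientation: [-2.027, -2.13, -0.265]
contact_force: [0.4, -0.1, 0.7]
grip_width: 0.0001
gripper_force: 0.0
```

Request:
step_arm:
  rows:
    - [0.0004,-0.0064,-0.0017,0,0,0]
    - [0.0008,-0.0128,-0.0034,0,0,0]
    - [0.0012,-0.0192,-0.0051,0,0,0]
    - [0.0016,-0.0257,-0.0068,0,0,0]
    - [0.002,-0.0322,-0.0086,0,0,0]

```text
clock: 9.92
tcp_pos: [0.5178, 0.0153, 0.1449]
orientation: [-2.028, -2.13, -0.266]
contact_force: [1.1, 0.6, -0.8]
grip_width: 0.0002
gripper_force: 0.1
```

```bash
cat >> h.py <<'E'
def s2():
    o=r.get_obs(); F=np.asarray(o["contact_force"]); q=o["joints"]
    print("t",round(o["clock"],2),"a,c,h",np.round(fr(o["tcp_pos"]),1),"F along/across/normal",np.round([F@D,F@A,F@N],1),"j3",round(q[2],2))
E
python3 -c "
from h import *
s2()"
```

```text
t 9.92 a,c,h [-17.2   2.3  32.6] F along/across/normal [-0.3  1.1 -1. ] j3 -1.02
```

```bash
cat >> h.py <<'E'
def slug():
    for n in("scene","side"):
        w=cam(n); im=eyes.grab_frame(n); h=cv2.cvtColor(im,cv2.COLOR_RGB2HSV); m=cv2.inRange(h,(10,90,50),(28,255,255)); k,l,s,c=cv2.connectedComponentsWithStats(m)
        for i in range(1,k):
            if s[i][4]<15: continue
            o,v=ray(w,c[i]); q=fr(o+v*(N@(P(0,0,17)-o))/(N@v))
            if abs(q[1])<25 and -80<q[0]<260: print(n,s[i],"slug a,c",q[:2])
E
python3 -c "
from h import *
slug()"
```

```text
scene [202 201  19  19 237] slug a,c [11.775  -1.6896]
side [331 157  16  16 150] slug a,c [17.0189 -5.4623]
```

```bash
python3 - <<'E'
from h import *
w=np.load("w1.npz"); w=(w["K"],w["E"])
def pl(p,h):
    o,v=ray(w,p); return fr(o+v*(N@(P(0,0,h)-o))/(N@v))
print(pl((352,135),34),pl((349,185),34))
E
```

```text
[176.0988  35.7003  34.    ] [177.2859 -26.0718  34.    ]
```

Request:
step_arm:
  rows:
    - [-0.0009,-0.0113,-0.0038,0,0,0]
    - [-0.001,-0.0225,-0.007,0,0,0]
    - [-0.0007,-0.0338,-0.01,0,0,0]
    - [-0.0001,-0.045,-0.013,0,0,0]
    - [0.0006,-0.0563,-0.016,0,0,0]

```text
clock: 10.43
tcp_pos: [0.5179, -0.0186, 0.1348]
orientation: [-2.028, -2.13, -0.265]
contact_force: [0.6, 0.4, -0.3]
grip_width: 0.0001
gripper_force: 0.1
```

```bash
python3 -c "
from h import *
s2()"
```

```text
t 10.43 a,c,h [18.2  0.4 31.6] F along/across/normal [-0.3  0.6 -0.4] j3 -1.0
```

Request:
step_arm:
  rows:
    - [0.0006,-0.0113,-0.003,0,0,0]
    - [0.0012,-0.0225,-0.006,0,0,0]
    - [0.0018,-0.0338,-0.009,0,0,0]
    - [0.0025,-0.045,-0.012,0,0,0]
    - [0.0032,-0.0563,-0.015,0,0,0]

```text
clock: 10.85
tcp_pos: [0.5199, -0.0521, 0.1259]
orientation: [-2.027, -2.131, -0.265]
contact_force: [-0.7, 0.4, -1.0]
grip_width: 0.0001
gripper_force: 0.1
```

```bash
python3 -c "
from h import *
s2();slug()"
```

```text
t 10.85 a,c,h [52.9  0.5 31.6] F along/across/normal [-0.1 -0.7 -1.1] j3 -0.99
scene [175 212  19  18 226] slug a,c [82.5126 -2.9024]
side [348 150  14  15 112] slug a,c [93.416  -4.0048]
```

Request:
step_arm:
  rows:
    - [0.0008,-0.0129,-0.0034,0,0,0]
    - [0.0015,-0.0257,-0.0069,0,0,0]
    - [0.0022,-0.0386,-0.0103,0,0,0]
    - [0.003,-0.0515,-0.0137,0,0,0]
    - [0.0037,-0.0643,-0.0171,0,0,0]

```text
clock: 11.37
tcp_pos: [0.5221, -0.091, 0.1156]
orientation: [-2.028, -2.13, -0.265]
contact_force: [0.3, 0.2, -0.7]
grip_width: -0.0
gripper_force: 0.1
```

Request:
step_arm:
  rows:
    - [0.0007,-0.0113,-0.003,0,0,0]
    - [0.0013,-0.0225,-0.006,0,0,0]
    - [0.0019,-0.0338,-0.009,0,0,0]
    - [0.0025,-0.042,-0.0112,0,0,0]
    - [0.0028,-0.047,-0.0125,0,0,0]

```text
clock: 11.78
tcp_pos: [0.5238, -0.1192, 0.1081]
orientation: [-2.028, -2.13, -0.265]
contact_force: [-0.4, -0.2, 0.1]
grip_width: 0.0001
gripper_force: 0.0
```

```bash
python3 -c "
from h import *
s2();slug()"
```

```text
t 11.78 a,c,h [122.4   0.6  31.6] F along/across/normal [ 0.2 -0.4  0.2] j3 -0.96
scene [149 224  19  16 224] slug a,c [152.1339  -1.8262]
side [359 146  17  14 102] slug a,c [158.427   -4.4312]
```

Request:
step_arm:
  rows:
    - [0.0005,-0.008,-0.0021,0,0,0]
    - [0.0009,-0.0145,-0.0039,0,0,0]
    - [0.0011,-0.0193,-0.0051,0,0,0]
    - [0.0011,-0.0193,-0.0051,0,0,0]

```text
clock: 12.22
tcp_pos: [0.5244, -0.1307, 0.105]
orientation: [-2.028, -2.13, -0.265]
contact_force: [0.8, 0.2, -0.2]
grip_width: -0.0003
gripper_force: 0.0
```

Request:
step_arm:
  rows:
    - [0.0002,-0.004,-0.0011,0,0,0]
    - [0.0005,-0.008,-0.0021,0,0,0]
    - [0.0005,-0.008,-0.0021,0,0,0]

```text
clock: 12.47
tcp_pos: [0.5247, -0.1352, 0.1039]
orientation: [-2.028, -2.13, -0.265]
contact_force: [0.1, -0.9, 1.0]
grip_width: 0.0003
gripper_force: 0.0
```

```bash
python3 -c "
from h import *
s2()"
```

```text
t 12.47 a,c,h [139.    0.6  31.7] F along/across/normal [0.7 0.  1.2] j3 -0.95
```

Request:
step_arm:
  rows:
    - [0.0002,-0.004,-0.0011,0,0,0]
    - [0.0005,-0.008,-0.0021,0,0,0]
    - [0.0005,-0.008,-0.0021,0,0,0]

```text
clock: 12.72
tcp_pos: [0.525, -0.14, 0.1026]
orientation: [-2.028, -2.13, -0.265]
contact_force: [0.0, -0.3, 0.1]
grip_width: -0.0
gripper_force: 0.0
```

```bash
python3 -c "
from h import *
s2();slug()"
```

```text
t 12.72 a,c,h [144.    0.6  31.7] F along/across/normal [ 0.3 -0.   0.2] j3 -0.94
scene [140 227  19  17 231] slug a,c [174.7218  -2.5687]
side [363 144  17  14 105] slug a,c [180.5342  -4.0233]
```

Request:
step_arm:
  rows:
    - [0.0002,-0.004,-0.0011,0,0,0]
    - [0.0005,-0.008,-0.0021,0,0,0]
    - [0.0005,-0.008,-0.0021,0,0,0]

```text
clock: 13.07
tcp_pos: [0.5253, -0.1449, 0.1013]
orientation: [-2.028, -2.13, -0.265]
contact_force: [-0.5, -0.4, 1.0]
grip_width: -0.0001
gripper_force: 0.0
```

Request:
step_arm:
  rows:
    - [0.0002,-0.004,-0.0011,0,0,0]
    - [0.0005,-0.008,-0.0021,0,0,0]
    - [0.0005,-0.008,-0.0021,0,0,0]

```text
clock: 13.32
tcp_pos: [0.5256, -0.1497, 0.1001]
orientation: [-2.028, -2.13, -0.265]
contact_force: [0.6, -0.6, 0.2]
grip_width: -0.0001
gripper_force: 0.0
```

Request:
step_arm:
  rows:
    - [0.0001,-0.0024,-0.0006,0,0,0]
    - [0.0003,-0.0048,-0.0013,0,0,0]
    - [0.0003,-0.0048,-0.0013,0,0,0]

```text
clock: 13.57
tcp_pos: [0.5258, -0.1522, 0.0994]
orientation: [-2.028, -2.13, -0.265]
contact_force: [0.1, -0.0, 0.2]
grip_width: -0.0001
gripper_force: 0.0
```

Request:
step_arm:
  rows:
    - [0.0001,-0.0024,-0.0006,0,0,0]
    - [0.0003,-0.0048,-0.0013,0,0,0]
    - [0.0003,-0.0048,-0.0013,0,0,0]

```text
clock: 13.82
tcp_pos: [0.526, -0.1552, 0.0986]
orientation: [-2.028, -2.13, -0.265]
contact_force: [-0.2, -0.7, -0.0]
grip_width: -0.0002
gripper_force: 0.0
```

Request:
step_arm:
  rows:
    - [0.0001,-0.0024,-0.0006,0,0,0]
    - [0.0003,-0.0048,-0.0013,0,0,0]
    - [0.0003,-0.0048,-0.0013,0,0,0]

```text
clock: 14.07
tcp_pos: [0.5262, -0.1581, 0.0978]
orientation: [-2.028, -2.13, -0.265]
contact_force: [0.3, 0.2, 0.4]
grip_width: 0.0001
gripper_force: 0.0
```

```bash
python3 -c "
from h import *
s2();slug()"
```

```text
t 14.07 a,c,h [162.7   0.8  31.7] F along/across/normal [-0.3  0.3  0.3] j3 -0.94
scene [133 230  19  15 195] slug a,c [192.156   -4.1562]
side [366 142  17  14 102] slug a,c [199.4938  -3.8733]
```

Request:
step_arm:
  rows:
    - [0.0002,-0.0032,-0.0009,0,0,0]
    - [0.0004,-0.0064,-0.0017,0,0,0]
    - [0.0004,-0.0064,-0.0017,0,0,0]

```text
clock: 14.42
tcp_pos: [0.5264, -0.1621, 0.0967]
orientation: [-2.028, -2.13, -0.265]
contact_force: [0.5, 0.4, -0.2]
grip_width: -0.0003
gripper_force: 0.0
```

Request:
step_arm:
  rows:
    - [0.0002,-0.0032,-0.0009,0,0,0]
    - [0.0004,-0.0064,-0.0017,0,0,0]
    - [0.0004,-0.0064,-0.0017,0,0,0]

```text
clock: 14.67
tcp_pos: [0.5266, -0.1659, 0.0957]
orientation: [-2.028, -2.13, -0.265]
contact_force: [-0.8, 0.4, -0.6]
grip_width: 0.0002
gripper_force: 0.0
```

Request:
step_arm:
  rows:
    - [0.0002,-0.0032,-0.0009,0,0,0]
    - [0.0004,-0.0064,-0.0017,0,0,0]
    - [0.0004,-0.0064,-0.0017,0,0,0]

```text
clock: 14.92
tcp_pos: [0.5269, -0.1697, 0.0947]
orientation: [-2.028, -2.13, -0.265]
contact_force: [0.7, 0.2, 0.1]
grip_width: 0.0002
gripper_force: 0.0
```

```bash
python3 -c "
from h import *
s2();slug()"
```

```text
t 14.92 a,c,h [174.8   0.8  31.7] F along/across/normal [-0.2  0.7  0.1] j3 -0.93
scene [127 232  21  13 178] slug a,c [205.8344  -7.0885]
side [369 142  16  13  92] slug a,c [209.6601  -3.8831]
```

Request:
step_arm:
  rows:
    - [0.0002,-0.0032,-0.0009,0,0,0]
    - [0.0004,-0.0064,-0.0017,0,0,0]
    - [0.0004,-0.0064,-0.0017,0,0,0]

```text
clock: 15.27
tcp_pos: [0.5272, -0.1728, 0.0939]
orientation: [-2.027, -2.13, -0.266]
contact_force: [0.0, 1.5, 1.3]
grip_width: 0.0001
gripper_force: 0.6
```

Request:
step_arm:
  rows:
    - [0.0001,-0.0016,-0.0004,0,0,0]
    - [0.0002,-0.0032,-0.0009,0,0,0]
    - [0.0002,-0.0032,-0.0009,0,0,0]
    - [0.0002,-0.0032,-0.0009,0,0,0]

```text
clock: 15.6
tcp_pos: [0.5274, -0.174, 0.0936]
orientation: [-2.026, -2.131, -0.266]
contact_force: [-0.4, 3.9, 3.0]
grip_width: 0.0001
gripper_force: 2.6
```

```bash
python3 -c "
from h import *
s2();slug()"
```

```text
t 15.6 a,c,h [179.2   1.1  31.7] F along/across/normal [-4.5 -0.2  1.9] j3 -0.93
scene [126 233  20  12 166] slug a,c [211.2438  -8.6255]
side [369 142  17  13  87] slug a,c [212.6968  -4.0409]
```

Request:
step_arm:
  rows:
    - [0.0001,-0.0016,-0.0004,0,0,0]
    - [0.0002,-0.0032,-0.0009,0,0,0]
    - [0.0002,-0.0032,-0.0009,0,0,0]
    - [0.0002,-0.0032,-0.0009,0,0,0]

```text
clock: 16.03
tcp_pos: [0.5275, -0.1755, 0.0932]
orientation: [-2.025, -2.131, -0.267]
contact_force: [-0.4, 7.1, 3.8]
grip_width: -0.0002
gripper_force: 3.8
```

```bash
python3 -c "
from h import *
s2()"
```

```text
t 16.03 a,c,h [180.8   1.1  31.7] F along/across/normal [-7.9  0.   1.8] j3 -0.93
```

Request:
step_arm:
  rows:
    - [0.0001,-0.0011,-0.0003,0,0,0]
    - [0.0001,-0.0022,-0.0006,0,0,0]
    - [0.0001,-0.0022,-0.0006,0,0,0]
    - [0.0001,-0.0022,-0.0006,0,0,0]
    - [0.0001,-0.0022,-0.0006,0,0,0]

```text
clock: 16.45
tcp_pos: [0.5276, -0.1761, 0.093]
orientation: [-2.024, -2.131, -0.267]
contact_force: [-0.4, 7.7, 4.5]
grip_width: -0.0002
gripper_force: 4.6
```

```bash
python3 -c "
from h import *
s2()"
```

```text
t 16.45 a,c,h [181.4   1.2  31.7] F along/across/normal [-8.6  0.1  2.4] j3 -0.93
```

Request:
step_arm:
  rows:
    - [0.0001,-0.0011,-0.0003,0,0,0]
    - [0.0001,-0.0022,-0.0006,0,0,0]
    - [0.0001,-0.0022,-0.0006,0,0,0]
    - [0.0001,-0.0022,-0.0006,0,0,0]
    - [0.0001,-0.0022,-0.0006,0,0,0]

```text
clock: 16.87
tcp_pos: [0.5278, -0.1768, 0.0928]
orientation: [-2.023, -2.131, -0.268]
contact_force: [-1.0, 9.0, 5.3]
grip_width: 0.0002
gripper_force: 5.3
```

```bash
python3 -c "
from h import *
s2();slug()"
```

```text
t 16.87 a,c,h [182.1   1.3  31.7] F along/across/normal [-10.1  -0.5   2.8] j3 -0.93
scene [125 233  20  12 158] slug a,c [214.3292  -9.1774]
side [370 142  16  13  84] slug a,c [214.3294  -3.9755]
```

It's at 10 N against the stop. I'll back off slowly uphill so the slug stays in touch with the damped stop.

Request:
step_arm:
  rows:
    - [-0.0001,0.0016,0.0004,0,0,0]
    - [-0.0002,0.0032,0.0009,0,0,0]
    - [-0.0003,0.0048,0.0013,0,0,0]
    - [-0.0004,0.0064,0.0017,0,0,0]
    - [-0.0005,0.008,0.0021,0,0,0]

```text
clock: 17.38
tcp_pos: [0.5273, -0.1747, 0.0934]
orientation: [-2.027, -2.131, -0.265]
contact_force: [-0.4, 2.9, 2.2]
grip_width: 0.0
gripper_force: 1.7
```

Request:
step_arm:
  rows:
    - [-0.0001,0.0016,0.0004,0,0,0]
    - [-0.0002,0.0032,0.0009,0,0,0]
    - [-0.0003,0.0048,0.0013,0,0,0]
    - [-0.0004,0.0064,0.0017,0,0,0]
    - [-0.0005,0.008,0.0021,0,0,0]

```text
clock: 17.8
tcp_pos: [0.5267, -0.1708, 0.0943]
orientation: [-2.029, -2.13, -0.264]
contact_force: [-0.1, -0.5, -0.8]
grip_width: -0.0001
gripper_force: 0.0
```

Request:
step_arm:
  rows:
    - [-0.0001,0.0016,0.0004,0,0,0]
    - [-0.0002,0.0032,0.0009,0,0,0]
    - [-0.0003,0.0048,0.0013,0,0,0]
    - [-0.0004,0.0064,0.0017,0,0,0]
    - [-0.0005,0.008,0.0021,0,0,0]

```text
clock: 18.22
tcp_pos: [0.5266, -0.165, 0.0959]
orientation: [-2.027, -2.131, -0.265]
contact_force: [-0.7, -0.4, -0.2]
grip_width: 0.0002
gripper_force: 0.0
```

```bash
python3 -c "
from h import *
s2();slug()"
```

```text
t 18.22 a,c,h [169.9   0.8  31.6] F along/across/normal [ 0.3 -0.7 -0.1] j3 -0.93
scene [126 231  21  14 188] slug a,c [208.8897  -9.2846]
side [372 141  14  14 100] slug a,c [217.5633  -2.0233]
```

Request:
step_arm:
  rows:
    - [-0.001,0.016,0.0043,0,0,0]
    - [-0.0015,0.025,0.02,0,0,0]
    - [-0.0015,0.01,0.075,0,0,0]
    - [-0.0015,-0.005,0.13,0,0,0]
    - [-0.0015,0.03,0.17,0,0,0]

```text
clock: 18.73
tcp_pos: [0.5267, -0.1519, 0.2001]
orientation: [-2.037, -2.126, -0.265]
contact_force: [0.5, -0.4, 0.3]
grip_width: -0.0001
gripper_force: 0.0
```

Request:
step_arm:
  rows:
    - [0,0.07,0.05,0,0,0]
    - [0,0.14,0.07,0,0,0]
    - [0,0.2,0.07,0,0,0]
    - [0,0.2,0.07,0,0,0]
    - [0,0.2,0.07,0,0,0]

```text
clock: 19.15
tcp_pos: [0.5251, -0.0224, 0.2416]
orientation: [-2.019, -2.14, -0.266]
contact_force: [0.4, -0.8, -0.3]
grip_width: -0.0003
gripper_force: 0.0
```

```bash
python3 -c "
from h import *
s2();slug()
cv2.imwrite('pics/f.png',eyes.grab_frame('scene')[:,:,::-1])
# dark stop / slug profile along the chute centre line
im=cv2.imread('pics/f.png')
for h in(15,32):
  for a in range(180,250,3):
    q=proj(cam('scene'),P(a,1.5,h)); v=im[int(round(q[1])),int(round(q[0]))]; print(h,a,np.round(q),v[::-1]) if h==32 else None
"
```

```text
t 19.15 a,c,h [ -5.2   7.4 135.8] F along/across/normal [ 0.8  0.4 -0.1] j3 -1.11
scene [127 231  20  14 196] slug a,c [207.88    -9.5199]
side [369 140  17  15 188] slug a,c [216.74    5.887]
32 180 [144. 233.] [84 84 82]
32 183 [143. 233.] [93 86 81]
32 186 [142. 234.] [121  94  58]
32 189 [141. 234.] [151 116  59]
32 192 [140. 234.] [163 124  64]
32 195 [139. 235.] [164 125  66]
32 198 [137. 235.] [160 122  63]
32 201 [136. 236.] [161 121  63]
32 204 [135. 236.] [160 121  62]
32 207 [134. 237.] [163 125  63]
32 210 [133. 237.] [162 123  63]
32 213 [132. 238.] [158 121  63]
32 216 [130. 238.] [160 124  67]
32 219 [129. 239.] [161 123  66]
32 222 [128. 239.] [159 119  64]
32 225 [127. 239.] [135 105  60]
32 228 [126. 240.] [87 73 63]
32 231 [125. 240.] [68 66 65]
32 234 [123. 241.] [128 126 126]
32 237 [122. 241.] [136 132 132]
32 240 [121. 242.] [139 134 134]
32 243 [120. 242.] [135 133 131]
32 246 [119. 243.] [138 136 135]
32 249 [118. 243.] [147 145 140]
```

```bash
python3 -c "
from h import *
print(r.hand_in())"
```

```text
the job is handed in; nothing more can be done
None
```

The slug was set upright in the chute's mouth, released, pushed down and pressed against the sprung stop at about 10 N; I backed off slowly, it looked in place in the last camera measurement (contact with the stop not confirmed directly), the job was handed in at about 19 s, and I viewed 11 pictures, one over your limit of 10.

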